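# Unlock the top parts pot from the nested stack

## Robot

A 6-joint arm with a two-finger parallel gripper is mounted at the origin on the work surface; the furniture and walls round the work are solid. World frame = base frame: x ahead of the robot, y to its left, z up, the work surface at z = 0. Lengths are in m, angles in rad, forces in N, time in s.
With the tool pointing down it reaches from about 0.3 to 0.875 m from the base axis. Payload 6.4 kg.
Tool frame: the origin (TCP) lies midway between the tips of the shut fingers; the grasp point (between the pads) lies 19 mm behind it (ctrl.pinch_z is the distance from the TCP to the grasp point, in m); z points along the fingers, y is the line along which they close (so a half turn about z gives the same grasp; the last joint's range is limited). The gripper opens to 85 mm and grips with 20 to 120 N. Pads are 22 mm wide; open, the fingers measure 114 mm over their backs; the gripper's body (76 mm by 85 mm) begins 54 mm behind the grasp point. The pads swing forward as they close: fully open they stand 13 mm farther back than shut.
Start: joints at [0.987, 0.181, 1.607, -0, 1.354, -0.206], TCP at [0.212, 0.534, 0.231] pointing down, gripper open.
Joint ranges: [-2.99, 2.99], [-0.89, 2.07], [0.3, 2.58], [-1.14, 4.28], [0, 2.63], [-3.12, 3.12]. Speed limits (rad/s): [2.57, 2.57, 3.01, 3.14, 3.14, 3.14].

## Interface

Orientations are given as a unit quaternion [w, x, y, z].
In Python, from bench import ctrl gives the robot as it stands.
- The arm moves only by the tool apply_moves, never from a script. Its argument "moves" is a list of rows, each an object with "jaw": the opening, from 0 (shut) to 1 (fully open); "offset": the shift along the tool's x, y, z in mm, a list of three; "rot": the turn, a rotation vector about the tool's x, y, z in degrees, a list of three. In form: [{"jaw": jaw, "offset": [dx, dy, dz], "rot": [ax, ay, az]}, ...]. A call has exactly 5 rows; each row shifts and turns the commanded pose from where the row before left it, along the tool's axes as they then stand; what a row does not reach is not made up. A row lasts 1/8 s, in which the tool goes at most 62.5 mm and 10.7 degrees, less where a joint would pass 70% of its speed; a pose out of reach is approached as far as the arm can. A call is refused whole if a number of a shift passes 62.5 or a number of a turn 10.7, either way. A call with a gripper value outside its range is refused whole. The fingers move at their own pace and stop on an object; the grip force is fixed at half the most. Time passes only in rows, so rows that do not move let the fingers close, or fill a call up. It gives the time, the measured TCP pose, the force, the opening and the grip force at its end, in the units of the state.
- ctrl.get_obs(): the state, without advancing time (a new reading comes with each control period).
- ctrl.camera(name): name is "scene" or "top"; returns (picture, depth): 400x640x3 uint8, red, green, blue; 400x640 float32, m along the optical axis (not along the pixel's ray), 0 where there is no reading.
- ctrl.camera_params(name): a dict with "K" (3x3 intrinsics, pixels), "cam_to_world" (4x4, takes a point from camera to world coordinates). Camera axes: x right, y down, z forward; pixel columns grow to the right and rows downward; lengths in m; the calibration is good to about 2 mm. A picture is of the moment at which its call begins. camera_params takes no time and is no camera call.
- ctrl.hand_in(): hands the job in; it is judged then, once.
Trained networks look in the newest picture that a camera, given by its name, has taken for a name from the list of things; names that differ only in an ending like _2 or _b are one class to them, and where a whole thing is asked for, a point or a joint stands for the part that bears it (a point fixed in the world has none). Each returns a list of dicts, best first, with "score" (0 to 1); they miss things now and then, are a little off and sometimes report something else, mostly with a low value. They report only what shows in the picture. A call takes as long as a camera call. They do not tell look-alikes from the thing itself.
- ctrl.outline_of(camera, target): "region" (400x640 bool, what is visible of it) and "position" ([column, row] in pixels, amid what is visible of it).
The state is a dict: "time_s": time; "q": joint angles; "dq": joint speeds; "joint_efforts": joint torques, N m; "eef_pos": TCP position; "eef_rot": TCP orientation; "wrist_force": force on the tool from outside, world axes, zero at the start; "torque": the same for the moment, N m; "opening": opening from 0.0 (shut) to 1.0 (fully open); "grasp_force": force on a finger pad.
Only numpy, scipy, OpenCV 4.12 (cv2) and the standard library are available. Lean on these libraries where they do the work, as an engineer would, in place of code of your own. Each camera call takes 0.05 s, during which the arm holds its last target. There are 200 camera calls.

## Task

Take the top pot off the stack of twist-locked parts pots - pull it up lightly and twist it until it lets go, without wrenching it - and stand it upright on the floor of the wooden tray. Do not let it drop, and leave the tape roll and the circuit board where they lie.

Things in the scene. Friction and masses are not known exactly. Their poses are not given: they have to be found in the camera images.
- pot: The loose top pot: round, grey plastic, open at the top, 60 mm across, 60 mm high, wall 3 mm, about 0.16 kg. Origin at the centre of its underside, z up its axis. Its lowest 12 mm is a neck 40 mm across, nested in the mouth of the pot below; from 12 to 60 mm the body is 60 mm across. Grip it across the body near the rim, from above.
- pot_rim (a point): Centre of the top pot's mouth, 60 mm above its underside. The mouth shows the same inward ring with three gaps as the pots below have, but its gaps tell nothing about theirs.
- pot_lugs (a point): Point on the pot's axis, 3 mm above its underside, amid three lugs on the neck, at 0, 120 and 240 degrees from the pot's x axis: 10 mm wide, reaching 25.5 mm from the axis, 0.5 to 6 mm above the underside. They start under the ring in the mouth below. Lifted straight, the pot is stopped after 2 mm. It turns freely both ways, no end stops. Contact forces between pot and stack over 80 N in sum break the lugs: keep the pull under 20 N.
- stack: Two lower pots, same shape and size, locked onto a square aluminium plate (110 x 110 x 10 mm) screwed to the bench; it cannot move. Origin at the centre of the plate's underside, on the pots' axis; its turn about z tells nothing about the hidden gaps.
- stack_rim (a point): Centre of the upper fixed pot's rim, 106 mm above the bench; the top pot's shoulder rests on it (underside at 94 mm). In this mouth: a ring, 4 mm thick, 43 mm bore, with 3 gaps 120 degrees apart that pass the lugs within about 8 degrees. The gaps lie hidden, 23 to 97 degrees from the lugs, unlike each time: pull up lightly (5-10 N) and feel for them by turning. Lift 14 mm to be clear.
- tray: Square open tray of light wood, 130 x 130 mm outside, 22 mm high, walls 8 mm, inside 114 x 114 mm, fixed to the bench. Origin at the centre of its underside, z up, sides along x and y.
- tray_floor (a point): Centre of the tray's inner floor, 8 mm above the bench.
- tape_roll: Bystander: black roll of tape, 55 mm across, 19 mm high, lying flat between the tray and the stack. Origin under its centre.
- kit_board: Bystander: green circuit board, 50 x 80 x 12 mm, further back. Origin under its centre.
Not all that is in view belongs to the job. Leave any red look-alike of the stack alone.

How it is judged:
On the way:
1. the top pot has come free and is held clear above the stack (z of pot in the frame of stack_rim above 0.01 m and horizontal distance between pot and stack_rim below 0.08 m), for 0.05 s.
At the end, for the whole second after the job is handed in: The pot stands upright (within about 5 degrees), at rest, its underside on the tray's floor (within 4 mm) and its centre within 45 mm of the tray's centre along both sides; the tape roll and circuit board are within 30 mm of where they began (x of pot in the frame of tray_floor between -0.045 and 0.045 m and y of pot in the frame of tray_floor between -0.045 and 0.045 m and z of pot in the frame of tray_floor between -0.004 and 0.004 m and angle between pot's own z axis and vertical below 0.08 rad and linear speed of pot below 0.02 m/s and distance of each of tape_roll, kit_board from where it was at the start of the episode below 0.03 m); the robot touches nothing.
It fails at once if pot and stack are wrenched: more than 80 N between them (contact force between pot and stack above 80 N).
It fails at once if the pot is let go and falls (faster than 0.6 m/s with no finger on it, a fall of some 20 mm) (linear speed of pot above 0.6 m/s and contact force between the fingers and pot below 0.1 N).
It fails at once if a bystander is pushed more than 30 mm (distance of any of tape_roll, kit_board from where it was at the start of the episode above 0.03 m).
It also fails if it takes over 56 s, if anything falls off the work surface, if the arm or the gripper's body presses on something with over 40 N, if the wrist force passes 120 N, or if a joint passes its speed limit or range.

## Working session

There is one attempt and no reset: what is moved stays moved. The work goes in short steps, Python scripts to look and compute and a tool call to move; the robot and the scene stay as the last step left them, time stands still between calls to the robot, and variables do not carry over. Pictures are saved under pics/ and viewed, at most 10 in all, crops included, and the job is handed in when it is done.

Besides the shell and the picture viewer there is one more tool, called after "Request:" in YAML: its name, and indented under it one key for each argument. apply_moves: Moves the arm, as the interface text tells. Its arguments: {"type":"object","properties":{"moves":{"type":"array"}},"required":["moves"]}

```bash
mkdir -p pics; cat > h.py <<'E'
import numpy as np, cv2
from bench import ctrl
def world(cam,depth,mask):
    P=ctrl.camera_params(cam);K=np.array(P["K"]);T=np.array(P["cam_to_world"])
    v,u=np.nonzero(mask&(depth>0));z=depth[v,u]
    p=np.stack([(u-K[0,2])/K[0,0]*z,(v-K[1,2])/K[1,1]*z,z],1)
    return p@T[:3,:3].T+T[:3,3]
def save(n,im): cv2.imwrite("pics/"+n,im[:,:,::-1])
E
python3 - <<'E'
from h import *
ims=[]
for c in("top","scene"):
    im,d=ctrl.camera(c);save(c+"0.png",im);np.save(c+"d.npy",d)
    print(c,np.round(np.array(ctrl.camera_params(c)["cam_to_world"]),3).tolist())
    for t in("pot","stack","tray","tape_roll","kit_board"):
        for r in ctrl.outline_of(c,t):
            p=world(c,d,r["region"])
            if len(p)==0: continue
            top=p[p[:,2]>np.percentile(p[:,2],98)-.006]
            print(t,round(r["score"],2),np.round(r["position"]),r["region"].sum(),"min",p.min(0).round(3),"max",p.max(0).round(3),"topmid",((top.min(0)+top.max(0))/2).round(3))
o=ctrl.get_obs();print(o)
E
```

```text
top [[0.03, -0.998, 0.048, 0.392], [-0.999, -0.031, -0.016, 0.028], [0.018, -0.048, -0.999, 1.305], [0.0, 0.0, 0.0, 1.0]]
pot 0.8 [239. 169.] 463 min [0.472 0.198 0.106] max [0.53  0.256 0.16 ] topmid [0.502 0.227 0.156]
stack 0.96 [241. 247.] 1546 min [ 0.232  0.158 -0.004] max [0.381 0.305 0.111] topmid [0.307 0.231 0.106]
stack 0.8 [252. 183.] 1076 min [ 0.429  0.159 -0.006] max [0.572 0.302 0.159] topmid [0.501 0.227 0.139]
stack 0.56 [399. 261.] 1525 min [ 0.197 -0.286 -0.006] max [ 0.343 -0.136  0.112] topmid [ 0.27  -0.208  0.107]
tray 0.72 [402. 185.] 2078 min [ 0.43  -0.293 -0.002] max [ 0.56  -0.154  0.03 ] topmid [ 0.495 -0.219  0.025]
tape_roll 0.57 [328. 188.] 193 min [ 0.447 -0.028 -0.005] max [0.501 0.024 0.026] topmid [ 0.472 -0.001  0.022]
kit_board 0.59 [332. 134.] 482 min [ 0.611 -0.055 -0.007] max [0.667 0.026 0.012] topmid [ 0.638 -0.014  0.007]
scene [[0.847, -0.398, 0.351, 0.106], [-0.53, -0.61, 0.589, -0.539], [-0.021, -0.685, -0.728, 0.812], [0.0, 0.0, 0.0, 1.0]]
pot 0.62 [308. 146.] 483 min [ 0.471  0.194 -0.   ] max [0.625 0.388 0.158] topmid [0.501 0.225 0
[... 895 characters left out ...]
6, 'q': array([ 9.86679417e-01,  1.80795385e-01,  1.60697815e+00, -3.73629096e-05,
        1.35381491e+00, -2.06318964e-01]), 'dq': array([ 1.68453035e-04,  1.82723658e-04,  1.88491392e-05, -2.22931505e-04,
       -1.06660255e-03,  2.01025523e-04]), 'joint_efforts': array([-2.62626827e-04, -4.44597030e+01, -3.51523411e+01, -2.22640006e-04,
        8.75355327e-04,  1.37527135e-05]), 'eef_pos': array([0.21211813, 0.53446419, 0.23130163]), 'eef_rot': array([ 1.76472153e-05,  1.87773617e-01,  9.82212334e-01, -5.08189496e-06]), 'wrist_force': array([ 0.64134326,  0.53890087, -0.86620757]), 'torque': array([-0.00457889,  0.00462129,  0.00272905]), 'grasp_force': 0.0, 'opening': 1.0013477095385974}
```

```bash
python3 - <<'E'
import cv2
t=cv2.imread("pics/top0.png");s=cv2.imread("pics/scene0.png")
cv2.imwrite("pics/c1.png",cv2.resize(t[80:320,170:490],None,fx=2.5,fy=2.5,interpolation=cv2.INTER_CUBIC))
cv2.imwrite("pics/c2.png",cv2.resize(s[90:390,180:500],None,fx=2,fy=2,interpolation=cv2.INTER_CUBIC))
E
```

```text
(no output)
```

View pics/c1.png

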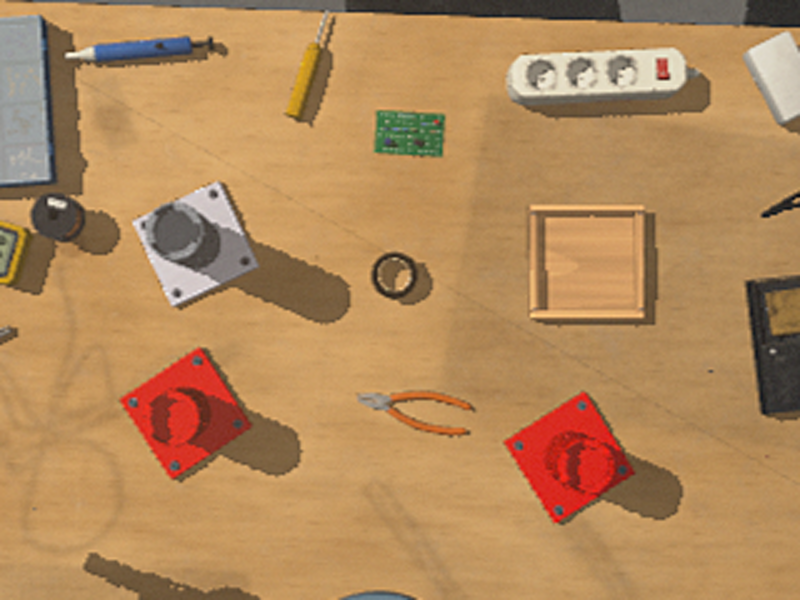

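View pics/c2.png

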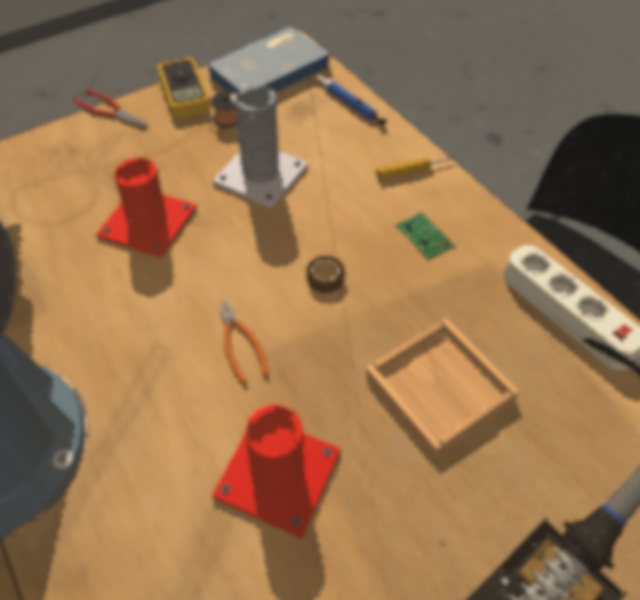

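Grey stack with the pot is at top-camera pixel (242,173), and its top is at z≈0.155. The two red look-alikes, at about (241,247) and (399,261), are only 106 mm high. Only the grey stack fits, on an aluminium plate with the third pot on top. The tray is at (402,185), the tape roll at (328,188) and the board at (332,134). I keep the current yaw, since joint 6 then has room to turn, and move above the pot at about (0.501, 0.228).

Request:
apply_moves:
  moves:
    - {"jaw": 1, "offset": [-38.2, -17.7, 0], "rot": [0, 0, 0]}
    - {"jaw": 1, "offset": [-38.2, -17.7, 0], "rot": [0, 0, 0]}
    - {"jaw": 1, "offset": [-38.2, -17.7, 0], "rot": [0, 0, 0]}
    - {"jaw": 1, "offset": [-38.2, -17.7, 0], "rot": [0, 0, 0]}
    - {"jaw": 1, "offset": [-38.2, -17.7, 0], "rot": [0, 0, 0]}

```text
time_s: 1.23
eef_pos: [0.3579, 0.3808, 0.2315]
eef_rot: [0.0, 0.188, 0.982, 0.0]
wrist_force: [-0.1, 0.4, -0.0]
opening: 0.999
grasp_force: 0.0
```

Request:
apply_moves:
  moves:
    - {"jaw": 1, "offset": [-38.2, -17.7, 0], "rot": [0, 0, 0]}
    - {"jaw": 1, "offset": [-38.2, -17.7, 0], "rot": [0, 0, 0]}
    - {"jaw": 1, "offset": [-38.2, -17.7, 0], "rot": [0, 0, 0]}
    - {"jaw": 1, "offset": [-38.2, -17.7, 0], "rot": [0, 0, 0]}
    - {"jaw": 1, "offset": [-38.2, -17.7, 0], "rot": [0, 0, 0]}

```text
time_s: 1.85
eef_pos: [0.5028, 0.2279, 0.2315]
eef_rot: [0.0, 0.188, 0.982, 0.0]
wrist_force: [-0.1, -0.3, 0.7]
opening: 1.001
grasp_force: 0.0
```

```bash
python3 - <<'E'
from h import *
from scipy.optimize import least_squares
# refine pot axis from first top/scene depth: circle r=30 around the rim-height points of the grey pot
for c in("top","scene"):
    d=np.load(c+"d.npy");p=world(c,d,np.ones_like(d,bool))
    m=(abs(p[:,0]-.501)<.045)&(abs(p[:,1]-.227)<.045)
    q=p[m&(p[:,2]>.148)]
    print(c,len(q),((q.min(0)+q.max(0))/2).round(4),(q.max(0)-q.min(0)).round(4),np.percentile(q[:,2],[50,95]).round(4))
    q=p[m&(p[:,2]>.115)&(p[:,2]<.15)]
    f=least_squares(lambda a:np.hypot(q[:,0]-a[0],q[:,1]-a[1])-.03,[.5,.227],loss="soft_l1",f_scale=.001);print(" side fit",f.x.round(4),len(q))
    t=p[(abs(p[:,0]-.495)<.09)&(abs(p[:,1]+.22)<.09)&(p[:,2]>.017)&(p[:,2]<.03)]
    print(" tray",((t.min(0)+t.max(0))/2).round(4),(t.max(0)-t.min(0)).round(4))
o=ctrl.get_obs();print(o["time_s"],o["eef_pos"].round(4),o["wrist_force"].round(2),o["q"].round(3))
E
```

```text
top 166 [0.5016 0.2267 0.154 ] [0.057  0.0583 0.0118] [0.1532 0.1573]
 side fit [0.5005 0.2261] 126
 tray [ 0.4949 -0.2201  0.0234] [0.1302 0.1325 0.0126]
scene 134 [0.5003 0.2254 0.1528] [0.0584 0.0615 0.0095] [0.1541 0.1564]
 side fit [0.502  0.2255] 304
 tray [ 0.495  -0.2227  0.0217] [0.1346 0.1338 0.0093]
1.85 [0.5028 0.2279 0.2315] [-0.1  -0.32  0.65] [ 0.211  0.129  1.665  0.     1.347 -0.982]
```

Pot axis is about (0.5012, 0.226). I nudge over to it and descend so the TCP is at z≈0.120.

Request:
apply_moves:
  moves:
    - {"jaw": 1, "offset": [0.8, -2.4, 10], "rot": [0, 0, 0]}
    - {"jaw": 1, "offset": [0, 0, 30], "rot": [0, 0, 0]}
    - {"jaw": 1, "offset": [0, 0, 30], "rot": [0, 0, 0]}
    - {"jaw": 1, "offset": [0, 0, 25], "rot": [0, 0, 0]}
    - {"jaw": 1, "offset": [0, 0, 16], "rot": [0, 0, 0]}

```text
time_s: 2.48
eef_pos: [0.4988, 0.2276, 0.1186]
eef_rot: [-0.001, 0.187, 0.982, -0.0]
wrist_force: [0.2, 0.5, 0.9]
opening: 1.004
grasp_force: 0.0
```

Request:
apply_moves:
  moves:
    - {"jaw": 0.75, "offset": [0, 0, 0], "rot": [0, 0, 0]}
    - {"jaw": 0.7, "offset": [0, 0, 0], "rot": [0, 0, 0]}
    - {"jaw": 0.65, "offset": [0, 0, 0], "rot": [0, 0, 0]}
    - {"jaw": 0.6, "offset": [0, 0, 0], "rot": [0, 0, 0]}
    - {"jaw": 0.5, "offset": [0, 0, 0], "rot": [0, 0, 0]}

```text
time_s: 3.1
eef_pos: [0.5004, 0.2272, 0.1211]
eef_rot: [0.0, 0.188, 0.982, 0.0]
wrist_force: [-4.8, -0.3, 5.6]
opening: 0.695
grasp_force: 65.2
```

Request:
apply_moves:
  moves:
    - {"jaw": 0.5, "offset": [0, 0, 0], "rot": [0, 0, 0]}
    - {"jaw": 0.5, "offset": [0, 0, -0.5], "rot": [0, 0, 0]}
    - {"jaw": 0.5, "offset": [0, 0, -0.5], "rot": [0, 0, 0]}
    - {"jaw": 0.5, "offset": [0, 0, 0], "rot": [0, 0, 0]}
    - {"jaw": 0.5, "offset": [0, 0, 0], "rot": [0, 0, 0]}

```text
time_s: 3.72
eef_pos: [0.5004, 0.2271, 0.1211]
eef_rot: [0.0, 0.188, 0.982, 0.0]
wrist_force: [-0.1, 0.3, -1.9]
opening: 0.689
grasp_force: 64.7
```

Request:
apply_moves:
  moves:
    - {"jaw": 0.5, "offset": [0, 0, -0.5], "rot": [0, 0, 0]}
    - {"jaw": 0.5, "offset": [0, 0, -0.5], "rot": [0, 0, 0]}
    - {"jaw": 0.5, "offset": [0, 0, -0.3], "rot": [0, 0, 0]}
    - {"jaw": 0.5, "offset": [0, 0, 0], "rot": [0, 0, 0]}
    - {"jaw": 0.5, "offset": [0, 0, 0], "rot": [0, 0, 0]}

```text
time_s: 4.35
eef_pos: [0.5002, 0.2271, 0.1226]
eef_rot: [-0.0, 0.188, 0.982, 0.0]
wrist_force: [0.2, 0.1, -1.9]
opening: 0.69
grasp_force: 64.7
```

Request:
apply_moves:
  moves:
    - {"jaw": 0.5, "offset": [0, 0, -0.3], "rot": [0, 0, 0]}
    - {"jaw": 0.5, "offset": [0, 0, -0.3], "rot": [0, 0, 0]}
    - {"jaw": 0.5, "offset": [0, 0, 0], "rot": [0, 0, 0]}
    - {"jaw": 0.5, "offset": [0, 0, 0], "rot": [0, 0, 0]}
    - {"jaw": 0.5, "offset": [0, 0, 0], "rot": [0, 0, 0]}

```text
time_s: 4.97
eef_pos: [0.5002, 0.2271, 0.1232]
eef_rot: [-0.0, 0.188, 0.982, -0.0]
wrist_force: [-0.3, -0.2, -2.8]
opening: 0.687
grasp_force: 65.0
```

Request:
apply_moves:
  moves:
    - {"jaw": 0.5, "offset": [0, 0, -0.2], "rot": [0, 0, 0]}
    - {"jaw": 0.5, "offset": [0, 0, -0.2], "rot": [0, 0, 0]}
    - {"jaw": 0.5, "offset": [0, 0, -0.2], "rot": [0, 0, 0]}
    - {"jaw": 0.5, "offset": [0, 0, 0], "rot": [0, 0, 0]}
    - {"jaw": 0.5, "offset": [0, 0, 0], "rot": [0, 0, 0]}

```text
time_s: 5.6
eef_pos: [0.5001, 0.2271, 0.1233]
eef_rot: [-0.0, 0.188, 0.982, -0.0]
wrist_force: [2.0, 2.0, -12.0]
opening: 0.692
grasp_force: 66.9
```

Contact is at about 10 N net pull. I ease off slightly and turn in small steps, watching the pull.

Request:
apply_moves:
  moves:
    - {"jaw": 0.5, "offset": [0, 0, 0.1], "rot": [0, 0, 4]}
    - {"jaw": 0.5, "offset": [0, 0, 0], "rot": [0, 0, 4]}
    - {"jaw": 0.5, "offset": [0, 0, 0], "rot": [0, 0, 4]}
    - {"jaw": 0.5, "offset": [0, 0, 0], "rot": [0, 0, 4]}
    - {"jaw": 0.5, "offset": [0, 0, 0], "rot": [0, 0, 0]}

```text
time_s: 6.22
eef_pos: [0.4993, 0.2269, 0.1233]
eef_rot: [-0.001, 0.322, 0.947, -0.001]
wrist_force: [-1.7, 0.3, -8.0]
opening: 0.691
grasp_force: 67.2
```

Request:
apply_moves:
  moves:
    - {"jaw": 0.5, "offset": [0, 0, 0], "rot": [0, 0, 3]}
    - {"jaw": 0.5, "offset": [0, 0, 0], "rot": [0, 0, 3]}
    - {"jaw": 0.5, "offset": [0, 0, 0], "rot": [0, 0, 3]}
    - {"jaw": 0.5, "offset": [0, 0, 0], "rot": [0, 0, 2]}
    - {"jaw": 0.5, "offset": [0, 0, 0], "rot": [0, 0, 0]}

```text
time_s: 6.85
eef_pos: [0.4998, 0.227, 0.1236]
eef_rot: [-0.0, 0.411, 0.911, -0.0]
wrist_force: [-0.8, -0.2, -7.7]
opening: 0.694
grasp_force: 67.3
```

Request:
apply_moves:
  moves:
    - {"jaw": 0.5, "offset": [0, 0, 0], "rot": [0, 0, 3]}
    - {"jaw": 0.5, "offset": [0, 0, 0], "rot": [0, 0, 3]}
    - {"jaw": 0.5, "offset": [0, 0, 0], "rot": [0, 0, 3]}
    - {"jaw": 0.5, "offset": [0, 0, 0], "rot": [0, 0, 2]}
    - {"jaw": 0.5, "offset": [0, 0, 0], "rot": [0, 0, 0]}

```text
time_s: 7.48
eef_pos: [0.5009, 0.2272, 0.1244]
eef_rot: [0.001, 0.497, 0.868, 0.001]
wrist_force: [-0.4, 0.1, -1.7]
opening: 0.695
grasp_force: 67.9
```

The pull dropped to the pot's weight, so the lugs look to be in a gap. I try a small lift.

Request:
apply_moves:
  moves:
    - {"jaw": 0.5, "offset": [0, 0, -0.3], "rot": [0, 0, 0]}
    - {"jaw": 0.5, "offset": [0, 0, -0.3], "rot": [0, 0, 0]}
    - {"jaw": 0.5, "offset": [0, 0, -0.3], "rot": [0, 0, 0]}
    - {"jaw": 0.5, "offset": [0, 0, 0], "rot": [0, 0, 0]}
    - {"jaw": 0.5, "offset": [0, 0, 0], "rot": [0, 0, 0]}

```text
time_s: 8.1
eef_pos: [0.5002, 0.2271, 0.1246]
eef_rot: [-0.0, 0.497, 0.868, 0.0]
wrist_force: [-0.2, -0.9, -1.8]
opening: 0.694
grasp_force: 67.9
```

```bash
python3 -c "
from h import *
o=ctrl.get_obs();print(o['torque'],o['wrist_force'])"
```

```text
[-0.01263049  0.01188611 -0.05799753] [-0.24635167 -0.91778099 -1.81981941]
```

Request:
apply_moves:
  moves:
    - {"jaw": 0.5, "offset": [0, 0, 0], "rot": [0, 0, 2]}
    - {"jaw": 0.5, "offset": [0, 0, -0.4], "rot": [0, 0, 0]}
    - {"jaw": 0.5, "offset": [0, 0, -0.4], "rot": [0, 0, 0]}
    - {"jaw": 0.5, "offset": [0, 0, -0.2], "rot": [0, 0, 0]}
    - {"jaw": 0.5, "offset": [0, 0, 0], "rot": [0, 0, 0]}

```text
time_s: 8.72
eef_pos: [0.5003, 0.2271, 0.1256]
eef_rot: [0.0, 0.512, 0.859, 0.0]
wrist_force: [-0.3, -0.4, -1.6]
opening: 0.692
grasp_force: 67.9
```

Free so far. I lift further in small steps.

Request:
apply_moves:
  moves:
    - {"jaw": 0.5, "offset": [0, 0, -0.4], "rot": [0, 0, 0]}
    - {"jaw": 0.5, "offset": [0, 0, -0.5], "rot": [0, 0, 0]}
    - {"jaw": 0.5, "offset": [0, 0, -0.5], "rot": [0, 0, 0]}
    - {"jaw": 0.5, "offset": [0, 0, -0.3], "rot": [0, 0, 0]}
    - {"jaw": 0.5, "offset": [0, 0, 0], "rot": [0, 0, 0]}

```text
time_s: 9.35
eef_pos: [0.5002, 0.2271, 0.1273]
eef_rot: [0.0, 0.512, 0.859, 0.0]
wrist_force: [-0.8, -0.6, -1.7]
opening: 0.688
grasp_force: 67.9
```

Request:
apply_moves:
  moves:
    - {"jaw": 0.5, "offset": [0, 0, -0.5], "rot": [0, 0, 0]}
    - {"jaw": 0.5, "offset": [0, 0, -0.5], "rot": [0, 0, 0]}
    - {"jaw": 0.5, "offset": [0, 0, -0.5], "rot": [0, 0, 0]}
    - {"jaw": 0.5, "offset": [0, 0, 0], "rot": [0, 0, 0]}
    - {"jaw": 0.5, "offset": [0, 0, 0], "rot": [0, 0, 0]}

```text
time_s: 9.98
eef_pos: [0.5002, 0.2271, 0.1288]
eef_rot: [-0.0, 0.512, 0.859, -0.0]
wrist_force: [0.1, 0.4, -1.3]
opening: 0.689
grasp_force: 67.9
```

Request:
apply_moves:
  moves:
    - {"jaw": 0.5, "offset": [0, 0, -1], "rot": [0, 0, 0]}
    - {"jaw": 0.5, "offset": [0, 0, -1], "rot": [0, 0, 0]}
    - {"jaw": 0.5, "offset": [0, 0, -1], "rot": [0, 0, 0]}
    - {"jaw": 0.5, "offset": [0, 0, -1], "rot": [0, 0, 0]}
    - {"jaw": 0.5, "offset": [0, 0, -1], "rot": [0, 0, 0]}

```text
time_s: 10.6
eef_pos: [0.5003, 0.2271, 0.1339]
eef_rot: [0.0, 0.512, 0.859, 0.0]
wrist_force: [-0.2, 0.1, -1.8]
opening: 0.687
grasp_force: 67.9
```

Request:
apply_moves:
  moves:
    - {"jaw": 0.5, "offset": [0, 0, -2], "rot": [0, 0, 0]}
    - {"jaw": 0.5, "offset": [0, 0, -4], "rot": [0, 0, 0]}
    - {"jaw": 0.5, "offset": [0, 0, -8], "rot": [0, 0, 0]}
    - {"jaw": 0.5, "offset": [0, 0, -12], "rot": [0, 0, 0]}
    - {"jaw": 0.5, "offset": [0, 0, -10], "rot": [0, 0, 0]}

```text
time_s: 11.22
eef_pos: [0.5006, 0.2272, 0.1711]
eef_rot: [0.0, 0.512, 0.859, 0.0]
wrist_force: [0.2, 0.0, -2.1]
opening: 0.691
grasp_force: 67.9
```

Request:
apply_moves:
  moves:
    - {"jaw": 0.5, "offset": [0, 0, -4], "rot": [0, 0, 0]}
    - {"jaw": 0.5, "offset": [0, 0, 0], "rot": [0, 0, 0]}
    - {"jaw": 0.5, "offset": [0, 0, 0], "rot": [0, 0, 0]}
    - {"jaw": 0.5, "offset": [0, 0, 0], "rot": [0, 0, 0]}
    - {"jaw": 0.5, "offset": [0, 0, 0], "rot": [0, 0, 0]}

```text
time_s: 11.85
eef_pos: [0.5001, 0.2271, 0.1735]
eef_rot: [-0.0, 0.512, 0.859, -0.0]
wrist_force: [0.5, 1.1, -2.9]
opening: 0.692
grasp_force: 67.9
```

```bash
python3 - <<'E'
from h import *
from scipy.spatial.transform import Rotation as R
o=ctrl.get_obs();q=o["eef_rot"];M=R.from_quat(q[[1,2,3,0]]).as_matrix()
print(o["q"].round(3),o["eef_pos"].round(4),o["wrist_force"].round(1))
print("to tray, tool mm",(M.T@(np.array([.495,-.2205,o["eef_pos"][2]])-o["eef_pos"])*1e3).round(1))
im,d=ctrl.camera("scene");save("s1.png",cv2.resize(im[60:340,200:520],None,fx=2,fy=2))
E
```

```text
[ 0.21   0.183  1.727 -0.     1.232 -0.285] [0.5001 0.2271 0.1735] [ 0.5  1.1 -2.9]
to tray, tool mm [-3.915e+02 -2.170e+02  1.000e-01]
```

View pics/s1.png

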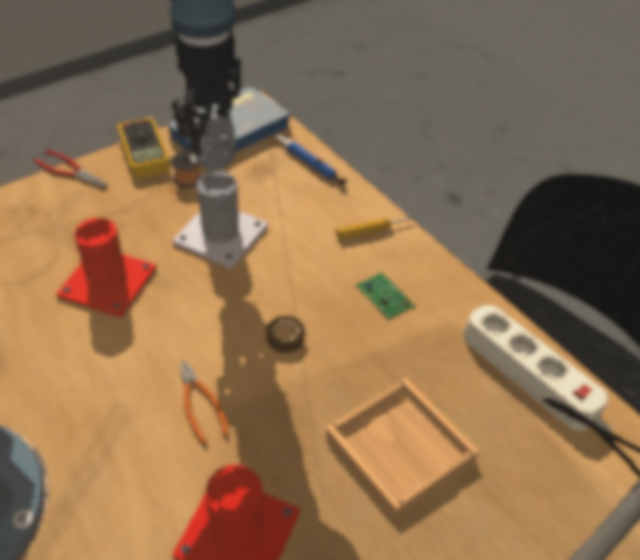

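The picture shows the pot in the gripper at crop pixel (215,145), clear of the fixed pot's rim at (217,185). I carry it across at height.

Request:
apply_moves:
  moves:
    - {"jaw": 0.5, "offset": [-20, -11, 0], "rot": [0, 0, 0]}
    - {"jaw": 0.5, "offset": [-41, -22.7, 0], "rot": [0, 0, 0]}
    - {"jaw": 0.5, "offset": [-42, -23.3, 0], "rot": [0, 0, 0]}
    - {"jaw": 0.5, "offset": [-42, -23.3, 0], "rot": [0, 0, 0]}
    - {"jaw": 0.5, "offset": [-42, -23.3, 0], "rot": [0, 0, 0]}

```text
time_s: 12.52
eef_pos: [0.4978, 0.0119, 0.1739]
eef_rot: [0.0, 0.512, 0.859, 0.0]
wrist_force: [0.4, 1.3, -0.6]
opening: 0.691
grasp_force: 67.9
```

Request:
apply_moves:
  moves:
    - {"jaw": 0.5, "offset": [-42, -23.3, 0], "rot": [0, 0, 0]}
    - {"jaw": 0.5, "offset": [-42, -23.3, 0], "rot": [0, 0, 0]}
    - {"jaw": 0.5, "offset": [-42, -23.3, 0], "rot": [0, 0, 0]}
    - {"jaw": 0.5, "offset": [-42, -23.3, 0], "rot": [0, 0, 0]}
    - {"jaw": 0.5, "offset": [-30, -16.6, 0], "rot": [0, 0, 0]}

```text
time_s: 13.15
eef_pos: [0.4951, -0.2153, 0.1739]
eef_rot: [0.0, 0.513, 0.858, -0.0]
wrist_force: [0.6, -0.7, -1.4]
opening: 0.692
grasp_force: 67.9
```

Request:
apply_moves:
  moves:
    - {"jaw": 0.5, "offset": [-6.5, -3.6, 0], "rot": [0, 0, 0]}
    - {"jaw": 0.5, "offset": [0, 0, 0], "rot": [0, 0, 0]}
    - {"jaw": 0.5, "offset": [0, 0, 20], "rot": [0, 0, 0]}
    - {"jaw": 0.5, "offset": [0, 0, 25], "rot": [0, 0, 0]}
    - {"jaw": 0.5, "offset": [0, 0, 15], "rot": [0, 0, 0]}

```text
time_s: 13.78
eef_pos: [0.4948, -0.2186, 0.1125]
eef_rot: [-0.001, 0.512, 0.859, 0.0]
wrist_force: [0.4, -0.3, -1.8]
opening: 0.695
grasp_force: 67.9
```

```bash
python3 - <<'E'
from h import *
o=ctrl.get_obs();print(o["eef_pos"].round(4),o["wrist_force"].round(1))
for c in("top","scene"):
    im,d=ctrl.camera(c)
    p=world(c,d,np.ones_like(d,bool))
    q=p[(abs(p[:,0]-.495)<.05)&(abs(p[:,1]+.22)<.05)&(p[:,2]>.05)]
    print(c,len(q),q.min(0).round(3) if len(q) else "")
    if c=="scene": save("s2.png",cv2.resize(im[150:350,320:520],None,fx=2.5,fy=2.5))
E
```

```text
[ 0.4948 -0.2186  0.1125] [ 0.4 -0.3 -1.8]
top 2718 [ 0.445 -0.27   0.101]
scene 4595 [ 0.445 -0.27   0.087]
```

View pics/s2.png

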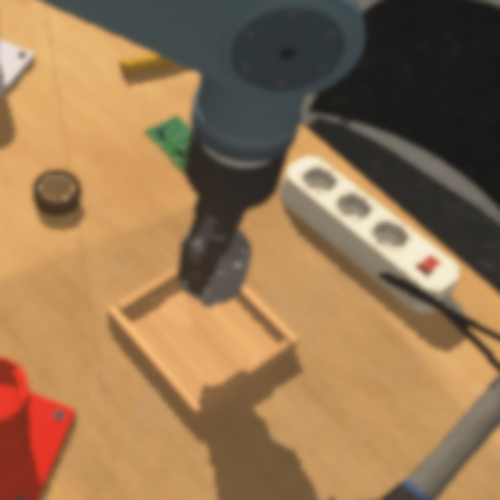

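The pot hangs upright above the tray, at crop pixel (220,270). Its underside is at about 0.085, as expected. I lower it.

Request:
apply_moves:
  moves:
    - {"jaw": 0.5, "offset": [0, 0, 20], "rot": [0, 0, 0]}
    - {"jaw": 0.5, "offset": [0, 0, 25], "rot": [0, 0, 0]}
    - {"jaw": 0.5, "offset": [0, 0, 15], "rot": [0, 0, 0]}
    - {"jaw": 0.5, "offset": [0, 0, 6], "rot": [0, 0, 0]}
    - {"jaw": 0.5, "offset": [0, 0, 3], "rot": [0, 0, 0]}

```text
time_s: 14.5
eef_pos: [0.4956, -0.2207, 0.0452]
eef_rot: [0.0, 0.512, 0.859, -0.0]
wrist_force: [0.5, -0.8, -1.7]
opening: 0.686
grasp_force: 67.9
```

Request:
apply_moves:
  moves:
    - {"jaw": 0.5, "offset": [0, 0, 2], "rot": [0, 0, 0]}
    - {"jaw": 0.5, "offset": [0, 0, 1], "rot": [0, 0, 0]}
    - {"jaw": 0.5, "offset": [0, 0, 0.7], "rot": [0, 0, 0]}
    - {"jaw": 0.5, "offset": [0, 0, 0], "rot": [0, 0, 0]}
    - {"jaw": 0.5, "offset": [0, 0, 0], "rot": [0, 0, 0]}

```text
time_s: 15.12
eef_pos: [0.4953, -0.2205, 0.0412]
eef_rot: [0.0, 0.512, 0.859, -0.0]
wrist_force: [-0.2, -0.2, -1.0]
opening: 0.69
grasp_force: 67.9
```

Request:
apply_moves:
  moves:
    - {"jaw": 0.5, "offset": [0, 0, 1.5], "rot": [0, 0, 0]}
    - {"jaw": 0.5, "offset": [0, 0, 1.5], "rot": [0, 0, 0]}
    - {"jaw": 0.5, "offset": [0, 0, 1.0], "rot": [0, 0, 0]}
    - {"jaw": 0.5, "offset": [0, 0, 0.5], "rot": [0, 0, 0]}
    - {"jaw": 0.5, "offset": [0, 0, 0], "rot": [0, 0, 0]}

```text
time_s: 15.75
eef_pos: [0.4952, -0.2205, 0.0365]
eef_rot: [-0.0, 0.512, 0.859, 0.0]
wrist_force: [0.9, 0.1, -1.5]
opening: 0.69
grasp_force: 67.9
```

Request:
apply_moves:
  moves:
    - {"jaw": 0.5, "offset": [0, 0, 0.4], "rot": [0, 0, 0]}
    - {"jaw": 0.5, "offset": [0, 0, 0.4], "rot": [0, 0, 0]}
    - {"jaw": 0.5, "offset": [0, 0, 0.4], "rot": [0, 0, 0]}
    - {"jaw": 0.5, "offset": [0, 0, 0], "rot": [0, 0, 0]}
    - {"jaw": 0.5, "offset": [0, 0, 0], "rot": [0, 0, 0]}

```text
time_s: 16.38
eef_pos: [0.4952, -0.2205, 0.0354]
eef_rot: [0.0, 0.512, 0.859, 0.0]
wrist_force: [0.4, -0.5, -2.8]
opening: 0.691
grasp_force: 67.9
```

Request:
apply_moves:
  moves:
    - {"jaw": 0.5, "offset": [0, 0, 0.3], "rot": [0, 0, 0]}
    - {"jaw": 0.5, "offset": [0, 0, 0.3], "rot": [0, 0, 0]}
    - {"jaw": 0.5, "offset": [0, 0, 0.2], "rot": [0, 0, 0]}
    - {"jaw": 0.5, "offset": [0, 0, 0], "rot": [0, 0, 0]}
    - {"jaw": 0.5, "offset": [0, 0, 0], "rot": [0, 0, 0]}

```text
time_s: 17.0
eef_pos: [0.4953, -0.2206, 0.0351]
eef_rot: [0.0, 0.512, 0.859, -0.0]
wrist_force: [-2.0, 1.5, 4.5]
opening: 0.69
grasp_force: 68.6
```

The pot is on the floor at z=0.0351, matching the 0.0351 I worked out. I release it slowly.

Request:
apply_moves:
  moves:
    - {"jaw": 0.72, "offset": [0, 0, 0], "rot": [0, 0, 0]}
    - {"jaw": 0.76, "offset": [0, 0, 0], "rot": [0, 0, 0]}
    - {"jaw": 0.85, "offset": [0, 0, 0], "rot": [0, 0, 0]}
    - {"jaw": 0.95, "offset": [0, 0, 0], "rot": [0, 0, 0]}
    - {"jaw": 0.95, "offset": [0, 0, 0], "rot": [0, 0, 0]}

```text
time_s: 17.62
eef_pos: [0.4952, -0.2205, 0.0346]
eef_rot: [-0.0, 0.512, 0.859, -0.0]
wrist_force: [0.5, 0.4, -0.5]
opening: 0.954
grasp_force: 0.0
```

Request:
apply_moves:
  moves:
    - {"jaw": 0.95, "offset": [0, 0, -3], "rot": [0, 0, 0]}
    - {"jaw": 0.95, "offset": [0, 0, -10], "rot": [0, 0, 0]}
    - {"jaw": 0.95, "offset": [0, 0, -20], "rot": [0, 0, 0]}
    - {"jaw": 0.95, "offset": [0, 0, -40], "rot": [0, 0, 0]}
    - {"jaw": 0.95, "offset": [0, 0, -50], "rot": [0, 0, 0]}

```text
time_s: 18.25
eef_pos: [0.4945, -0.22, 0.1586]
eef_rot: [-0.001, 0.512, 0.859, 0.0]
wrist_force: [0.3, -1.2, 0.8]
opening: 0.952
grasp_force: 0.0
```

Request:
apply_moves:
  moves:
    - {"jaw": 0.95, "offset": [30, 15, -10], "rot": [0, 0, 0]}
    - {"jaw": 0.95, "offset": [45, 20, 0], "rot": [0, 0, 0]}
    - {"jaw": 0.95, "offset": [45, 20, 0], "rot": [0, 0, 0]}
    - {"jaw": 0.95, "offset": [30, 15, 0], "rot": [0, 0, 0]}
    - {"jaw": 0.95, "offset": [0, 0, 0], "rot": [0, 0, 0]}

```text
time_s: 18.88
eef_pos: [0.4854, -0.0532, 0.1683]
eef_rot: [0.0, 0.511, 0.86, 0.0]
wrist_force: [-0.6, 0.2, -0.0]
opening: 0.953
grasp_force: 0.0
```

```bash
python3 - <<'E'
from h import *
o=ctrl.get_obs();print(o["eef_pos"].round(4),o["wrist_force"].round(1))
for c in("top","scene"):
    im,d=ctrl.camera(c)
    p=world(c,d,np.ones_like(d,bool))
    q=p[(abs(p[:,0]-.495)<.05)&(abs(p[:,1]+.22)<.05)&(p[:,2]>.058)&(p[:,2]<.08)]
    if len(q): print(c,len(q),((q.min(0)+q.max(0))/2).round(4),(q.max(0)-q.min(0)).round(4),q[:,2].max())
    save("f_%s.png"%c,cv2.resize(im[120:320,300:520],None,fx=2.5,fy=2.5))
    for t in("tape_roll","kit_board"):
        r=ctrl.outline_of(c,t)
        if r: print(t,r[0]["position"])
a=cv2.imread("pics/f_top.png");b=cv2.imread("pics/f_scene.png")
cv2.imwrite("pics/f.png",cv2.resize(np.hstack([a,b]),(800,364)))
E
```

```text
[ 0.4854 -0.0532  0.1683] [-0.6  0.2 -0. ]
top 152 [ 0.4959 -0.2193  0.0652] [0.0583 0.0587 0.0144] 0.07237777566146453
tape_roll [331.4, 191.2]
kit_board [328.1, 132.0]
scene 262 [ 0.497  -0.2217  0.0651] [0.0607 0.0591 0.0142] 0.07225418878322598
tape_roll [345.7, 220.8]
kit_board [392.1, 209.7]
```

View pics/f.png

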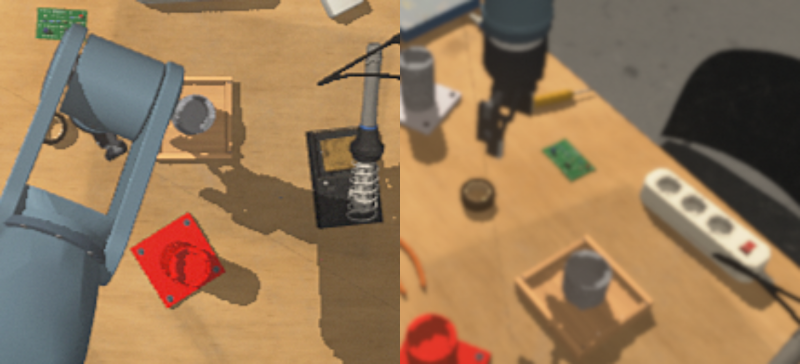

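The pot stands upright in the tray, at right-half pixel (587,275), with its rim near 0.068 as expected. The tape roll and board have not moved. I hand the job in.

```bash
python3 -c "
from bench import ctrl
print(ctrl.hand_in())"
```

```text
the job is handed in; nothing more can be done
None
```

The top pot came free after about 40° of light-pull twisting and now stands upright in the tray, centred within about 2 mm; the tape roll and circuit board were left where they lay. The job is handed in, but the hand-in call returned no verdict.

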